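# Cup on the chute rest, then hold the coin counter's sprung lid just under balance

## Task

Stand the tall narrow coin cup upright in the middle of the narrow rest under the coin counter's side chute, to catch what the lid frees, and do not drop it. Then take the lid by its bar, raise it past its balance point until its springs want to carry it up, keep hold so that it does not fly open to its stop, ease it back and finish still holding it by the bar just below the balance point, no more than about ten degrees under it, so that I can reset the spring collar. Leave everything else where it stands.

Things in the scene. Friction and masses are not known exactly. Their poses are not given: they have to be found in the camera images.
- tall_cup: Steel coin cup, open and empty, round: the tall narrow one of three. 66 mm tall, 47 mm across the foot, 49 mm across the wall near the top, 51 mm over the rolled rim (top 4 mm), about 0.12 kg. It starts upright on the counter. Origin: centre of its underside; z up its axis.
- coin_counter: Bench coin counter, grey steel case fixed on the counter, 260 mm deep (x), 250 wide (y); walls 138 mm high, drive housing behind the lid 172 mm. Origin: centre of its underside; x points to its back (away from the robot), y to its left, z up; turned at most 0.2 rad. Chute and cup rest are on its right (-y) side.
- cup_rest (a point): Middle of the cup rest's top, where the cup's foot goes: a tongue 34 mm wide (along x), 40 mm above the counter, standing 100 mm out of the machine's right side, rubber pad 30 x 46 mm about this point. At [-0.050, -0.200, 0.040] m in coin_counter's frame. Open above; the lip of the 42 mm wide chute ends 32 mm away on the machine's side, 112 to 126 mm above the counter.
- lid (a joint): Lid angle, rad: 0 shut (level), grows as the front edge rises, stop at 1.40. Steel lid 170 mm hinge to front edge, 252 wide, 0.85 kg, hinged at its back, balanced by two springs on the hinge shaft. Balance at 0.90 (52 degrees): below, it falls shut if let go (1 N at the bar when shut, 0.25 N at 0.80); above, the springs carry it up to its stop (0.6 N at 1.10).
- lid_bar (a point): Middle of the lid's round pull bar, 11 mm thick, along the machine's y, 118 mm between its two lugs, in the lid's plane, 210 mm from the hinge axis, its centre 41 mm ahead of the lid's edge. Shut: 145 mm above the counter, clear above, at [-0.172, 0, 0.145] m in coin_counter's frame. Fixed to the lid; it can turn between the fingers.
- lid_hinge (a point): Middle of the lid's hinge axis, along the machine's y, 145 mm above the counter; at [0.038, 0, 0.145] m in coin_counter's frame. At lid angle a the bar is 0.21*cos(a) m in front of it (machine's -x) and 0.21*sin(a) m above it.
- low_cup_a: Bystander: wide low steel coin cup, 43 mm tall, 72 mm across the rim. Origin: centre of its underside.
- low_cup_b: Bystander: another cup like low_cup_a.
- knob_housing: Bystander: black bakelite knob housing, round base 58 mm across with a knob, 40 mm tall. Origin: centre of its underside.
- winding_key: Bystander: nickel winding key lying flat, 66 mm long, 54 mm over its two wings, 14 mm high. Origin: under its middle.
- meter_movement: Bystander: brass and steel meter movement standing upright, 62 x 85 x 110 mm tall. Origin: centre of its underside.
- screwdriver: Bystander: screwdriver lying on the counter, some 200 mm long. Origin near its middle.
Mind the look-alikes: they are no part of the job. What is shaped like the tall_cup but orange is not meant.

How it is judged:
By the outcome, as a careful person would: the job done as asked, in the order asked, and still so for the second after the job is handed in, while the arm keeps its last pose, push and grip.
It also fails if it takes over 64 s, if anything falls off the work surface, if the arm or the gripper's body presses on something with over 40 N, if the wrist force passes 120 N, or if a joint passes its speed limit or range.

## Robot

A 6-joint arm with a two-finger parallel gripper is mounted at the origin on the work surface. World frame = base frame: x ahead of the robot, y to its left, z up, the work surface at z = 0. Lengths are in m, angles in rad, forces in N, time in s.
With the tool pointing down it reaches from about 0.35 to 1 m from the base axis. Payload 7.1 kg.
Tool frame: the origin (TCP) lies at the very end of the fingers, on their centre line; the grasp point (between the pads) lies 19 mm behind it; z points along the fingers, y is the direction in which the jaws open and shut (so a half turn about z gives the same grasp; the last joint's range is limited). The gripper opens to 85 mm and grips with 20 to 120 N. Pads are 22 mm wide; open, the fingers measure 114 mm over their backs; the gripper's body (76 mm by 85 mm) begins 54 mm behind the grasp point. The pads swing forward as they close: fully open they stand 13 mm farther back than shut.
Start: joints at [-1.31, 0.423, 1.63, -0, 1.089, -0.019], TCP at [0.173, -0.601, 0.194] pointing down, gripper open.
Joint ranges: [-3, 3], [-0.9, 2.11], [0.09, 2.58], [-1.31, 4.45], [0.11, 2.69], [-2.54, 2.54]. Speed limits (rad/s): [2.39, 2.39, 3.01, 3.14, 3.14, 3.14].

## Interface

Orientations are given as a 3x3 rotation matrix whose columns are the frame's x, y, z axes.
In Python, from bench import state, grab_frame, job_done gives the robot as it stands. The module is installed in compiled form; this text tells all that it offers.
- The arm moves only by the tool apply_moves, never from a script. Its argument "motion" is one flat list of numbers, 6 for each row, row after row: the shift along the tool's x, y, z in m, then the turn, a rotation vector about the tool's x, y, z in degrees. In form: [tx, ty, tz, wx, wy, wz, tx, ty, tz, wx, wy, wz, ...]. A call has 1 to 20 rows; each row is the pose to reach, as a shift and turn from the pose commanded when the call began, along the tool's axes at that moment; what a row does not reach only later rows make up. A row lasts 1/8 s, in which the tool goes at most 62.5 mm and 10.7 degrees, less where a joint would pass 70% of its speed; a pose out of reach is approached as far as the arm can. A call with a gripper value outside its range is refused whole. "fingers" is the closure in counts, from 0 (fully open) to 255 (shut), set as the call begins (left out, the last holds). The fingers move at their own pace and stop on an object; the grip force is fixed at half the most. Time passes only in rows, so rows that repeat a pose let the fingers close. It gives the time, the measured TCP pose, the force and the opening at its end, in the units of the state.
- state(): the state, without advancing time (a new reading comes with each control period).
- grab_frame(name): name is "side" or "top"; returns a dict with "color" (480x640x3 uint8, red, green, blue), "fx", "fy", "cx", "cy" (pixels), "rvec" (rotation vector, rad) and "tvec" (3), from world to camera coordinates, as OpenCV has them. Camera axes: x right, y down, z forward; pixel columns grow to the right and rows downward; lengths in m; the calibration is good to about 2 mm. A picture is of the moment at which its call begins. There is no depth.
- job_done(): hands the job in, once; it reports no verdict.
The state is a dict: "t": time; "q": joint angles; "qd": joint speeds; "effort": joint torques, N m; "ee_pos": TCP position; "tcp_rot": TCP orientation; "force": force on the tool from outside, world axes, zero at the start; "moment": the same for the moment, N m; "finger_gap": opening from 0.0 (shut) to 1.0 (fully open).
Only numpy, scipy, OpenCV 4.12 (cv2) and the standard library are available. Lean on these libraries where they do the work, as an engineer would, in place of code of your own. Each camera call takes 0.05 s, during which the arm holds its last target. There are 200 camera calls.

## Working session

There is one attempt and no reset: what is moved stays moved. The work goes in short steps, Python scripts to look and compute and a tool call to move; the robot and the scene stay as the last step left them, time stands still between calls to the robot, and variables do not carry over. Pictures are saved under pics/ and viewed, about 8 in all and at most 12, crops included, and the job is handed in when it is done.

Besides the shell and the picture viewer there is one more tool, called after "Request:" by a JSON object that holds its "api" and its "payload". apply_moves: Moves the arm, as the interface text tells. Its arguments: {"type":"object","properties":{"motion":{"type":"array"},"fingers":{"type":"number"}},"required":["motion"]}

```bash
mkdir -p pics; python3 - <<'E'
from bench import *
import cv2
for n in("side","top"):
    f=grab_frame(n); cv2.imwrite(f"pics/{n}0.png",f["color"][:,:,::-1])
    print(n,f["fx"],f["fy"],f["cx"],f["cy"],f["rvec"],f["tvec"])
s=state();print(s["t"],s["ee_pos"],s["tcp_rot"],s["finger_gap"])
E
```

```text
side 447.4141214748235 447.4141214748235 321.1306266398964 237.48026972325965 [ 0.40359011 -2.62171322  1.35802978] [0.54378907 0.17832835 0.91663809]
top 460.3031729190282 460.3031729190282 317.7372535041986 240.66841828544824 [ 2.13840639 -2.14927791  0.17062809] [0.02412745 0.53438963 1.18087987]
0.1 [ 0.17247992 -0.60014724  0.19329506] [[ 9.61111598e-01  2.76160041e-01 -3.58214530e-04]
 [ 2.76160270e-01 -9.61110576e-01  1.40229582e-03]
 [ 4.29742992e-05 -1.44668740e-03 -9.99998953e-01]] 1.0008552389748857
```

View pics/side0.png

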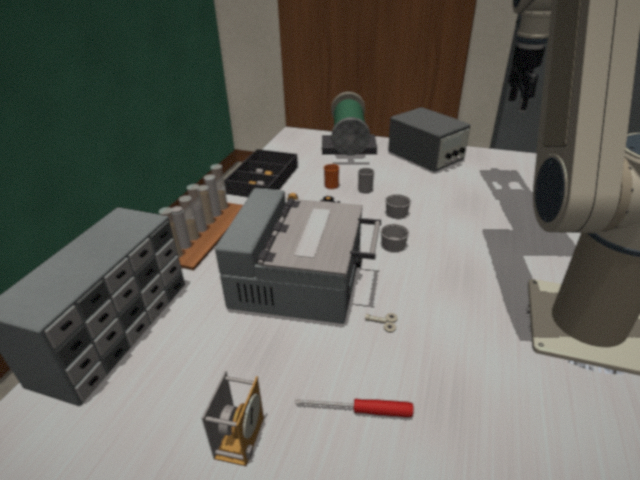

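View pics/top0.png

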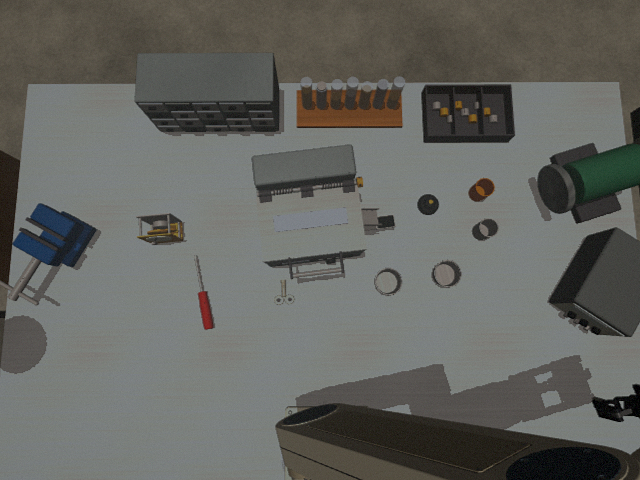

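The top view shows the tall steel cup near (485,230), the orange look-alike at (482,190), the chute and rest at about (370-393,222), and the lid bar at about (290-343,272). In the side view the cup is at (366,180). I'll enlarge these areas to measure them.

```bash
python3 - <<'E'
import cv2,numpy as np
t=cv2.imread("pics/top0.png");s=cv2.imread("pics/side0.png")
a=cv2.resize(t[135:305,245:512],None,fx=3,fy=3,interpolation=cv2.INTER_CUBIC)[:510,:800]
cv2.imwrite("pics/c1.png",cv2.convertScaleAbs(a,alpha=1.4))
E
cat > h.py <<'E'
import numpy as np,cv2
from bench import *
C={"side":(447.4141,321.1306,237.4803,[0.40359011,-2.62171322,1.35802978],[0.54378907,0.17832835,0.91663809]),
"top":(460.3032,317.7373,240.6684,[2.13840639,-2.14927791,0.17062809],[0.02412745,0.53438963,1.18087987])}
def K(n):
    f,cx,cy,r,t=C[n];return np.array([[f,0,cx],[0,f,cy],[0,0,1.]]),np.array(r),np.array(t)
def back(n,u,v,z):
    k,r,t=K(n);R=cv2.Rodrigues(r)[0];d=R.T@np.linalg.solve(k,[u,v,1.]);c=-R.T@t
    return c+d*(z-c[2])/d[2]
def proj(n,p):
    k,r,t=K(n);return cv2.projectPoints(np.array(p,float).reshape(-1,3),r,t,k,None)[0][:,0]
E
python3 - <<'E'
from h import *
# rough
print(back("top",485,230,.03),back("top",316,272,.145))
E
```

```text
[ 0.56318302 -0.42932273  0.03      ] [0.44231058 0.02658716 0.145     ]
```

View pics/c1.png

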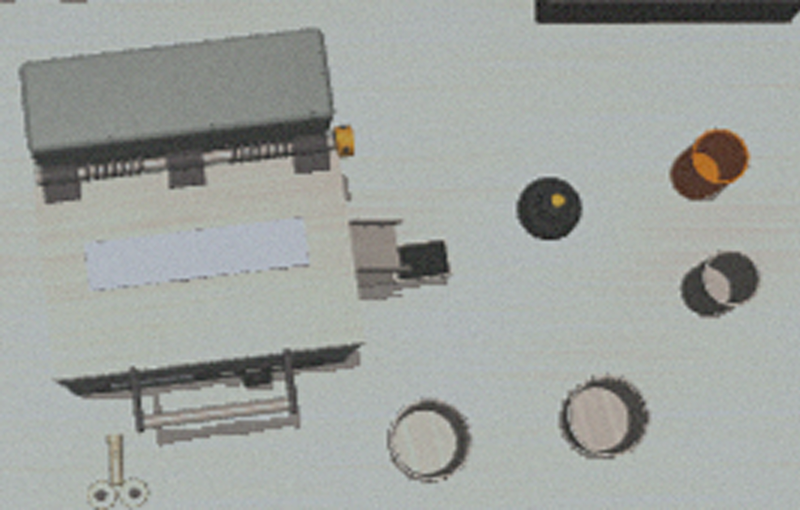

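The enlarged top view shows these points, in crop pixels at 3x:
- Bar from (140,420) to (294,406).
- Outer corners of the black pad at (445,241) and (449,273).
- Rear corners of the housing at (22,66) and (319,29).
- Tall cup with its rim around (735,278) and its foot around (707,290).

Next I'll fit the machine pose to them.

```bash
python3 - <<'E'
from h import *
from scipy.optimize import least_squares as LS
P=np.array([[-.172,.062,.145],[-.172,-.062,.145],[-.035,-.223,.04],[-.065,-.223,.04],[.130,.125,.172],[.130,-.125,.172]])
U=np.array([[140,420],[294,406],[445,241],[449,273],[22,66],[319,29]])/3+[245,135]
def W(m,P):
    c,s=np.cos(m[2]),np.sin(m[2]);return np.c_[P[:,0]*c-P[:,1]*s+m[0],P[:,0]*s+P[:,1]*c+m[1],P[:,2]]
r=LS(lambda m:(proj("top",W(m,P))-U).ravel(),[.6,.05,0],loss="soft_l1")
print(r.x);print((proj("top",W(r.x,P))-U).round(1))
w=W(r.x,np.array([[-.05,-.2,.04],[-.172,0,.145],[.038,0,.145]]));print(w.round(4))
# side check + cup
s=cv2.imread("pics/side0.png")
a=np.arange(0,2*np.pi,.05)
def ring(p,R,z):return np.c_[p[0]+R*np.cos(a),p[1]+R*np.sin(a),z+0*a]
R0=back("top",245+735/3,135+278/3,.066);F0=back("top",245+707/3,135+290/3,0);print(R0,F0)
img={n:cv2.resize(cv2.imread(f"pics/{n}0.png"),None,fx=4,fy=4,interpolation=cv2.INTER_CUBIC) for n in("top","side")}
for n in img:
    for q,c in((R0,(0,255,0)),):
        for rr,z in((.0255,.066),(.0235,0)):
            for u in proj(n,ring(q,rr,z)):cv2.circle(img[n],tuple((u*4+1.5).astype(int)),0,c,-1)
    for u in proj(n,W(r.x,P)).tolist()+proj(n,w).tolist():cv2.circle(img[n],(int(u[0]*4+1.5),int(u[1]*4+1.5)),2,(0,0,255),-1)
b=img["side"][620:1120,1180:1680];t=img["top"][730:1030,1820:2020]
cv=np.zeros((500,800,3),np.uint8);cv[:,:500]=b;cv[:300,520:720]=t
cv2.imwrite("pics/c2.png",cv2.convertScaleAbs(cv,alpha=1.4))
E
```

```text
[0.60928031 0.04441539 0.1243956 ]
[[ 0.2  1.9]
 [ 0.1 -0.1]
 [-0.2  0.1]
 [ 0.2  0.3]
 [-1.8 -0.7]
 [ 0.9 -0.9]]
[[ 0.5845 -0.1602  0.04  ]
 [ 0.4386  0.0231  0.145 ]
 [ 0.647   0.0491  0.145 ]]
[ 0.56294845 -0.4292895   0.066     ] [ 0.56388086 -0.42832769  0.        ]
```

View pics/c2.png

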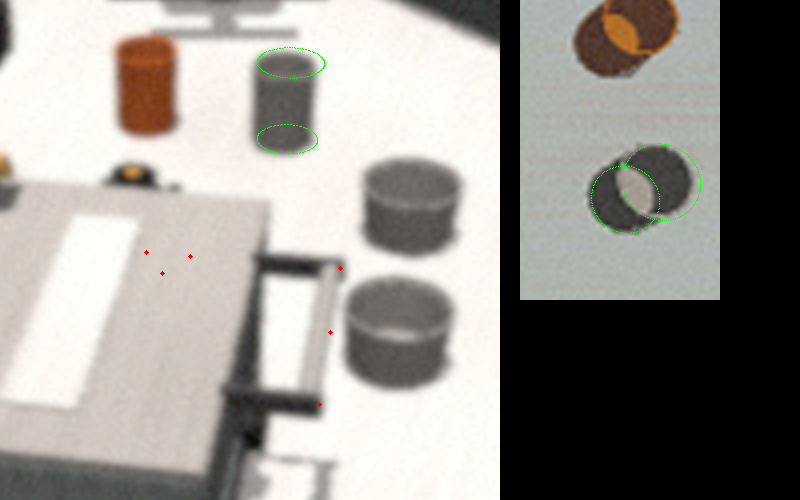

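The projected machine pose fits. The cup foot is at about (0.563,-0.428), the rest at (0.585,-0.160) and the bar at (0.440,0.023). I'll move above the cup with the jaws turned to the machine's x axis.

Request:
{"api": "apply_moves", "payload": {"motion": [0.042,-0.006,0,0,0,-8,0.084,-0.012,0,0,0,-16,0.127,-0.017,0,0,0,-24,0.169,-0.023,0,0,0,-32,0.211,-0.029,0,0,0,-40,0.253,-0.035,0.01,0,0,-48,0.296,-0.04,0.02,0,0,-56,0.338,-0.046,0.025,0,0,-65,0.38,-0.052,0.03,0,0,-73,0.422,-0.058,0.033,0,0,-81,0.422,-0.058,0.033,0,0,-81,0.422,-0.058,0.033,0,0,-81,0.422,-0.058,0.033,0,0,-81], "fingers": 0}}

```text
t: 1.72
ee_pos: [0.5611, -0.429, 0.161]
tcp_rot: [[-0.121, 0.993, -0.0], [0.993, 0.121, 0.0], [0.0, -0.0, -1.0]]
force: [-0.7, 0.2, 0.3]
finger_gap: 0.998
```

```bash
python3 - <<'E'
from h import *
s=state();p=s["ee_pos"];print(s["t"],p,s["tcp_rot"].round(3) if hasattr(s["tcp_rot"],'round') else s["tcp_rot"],s["force"])
o=[]
for n in("top","side"):
    f=grab_frame(n)["color"][:,:,::-1].copy();cv2.imwrite(f"pics/{n}1.png",f)
    u=proj(n,[.563,-.428,.066])[0].astype(int);g=f[u[1]-50:u[1]+50,u[0]-50:u[0]+50]
    g=cv2.resize(g,None,fx=4,fy=4,interpolation=cv2.INTER_CUBIC)
    for q,c in(((.563,-.428,.066),(0,255,0)),((.563,-.428,0),(0,255,0)),(p,(0,0,255))):
        v=((proj(n,q)[0]-(u-50))*4).astype(int);cv2.circle(g,tuple(v.tolist()),3,c,-1)
    o.append(g)
cv2.imwrite("pics/c3.png",cv2.convertScaleAbs(np.hstack(o),alpha=1.5))
E
```

```text
1.725 [ 0.56108471 -0.4289749   0.1609946 ] [[-0.121  0.993 -0.   ]
 [ 0.993  0.121  0.   ]
 [ 0.    -0.    -1.   ]] [-0.72730817  0.18603931  0.34570376]
```

View pics/c3.png

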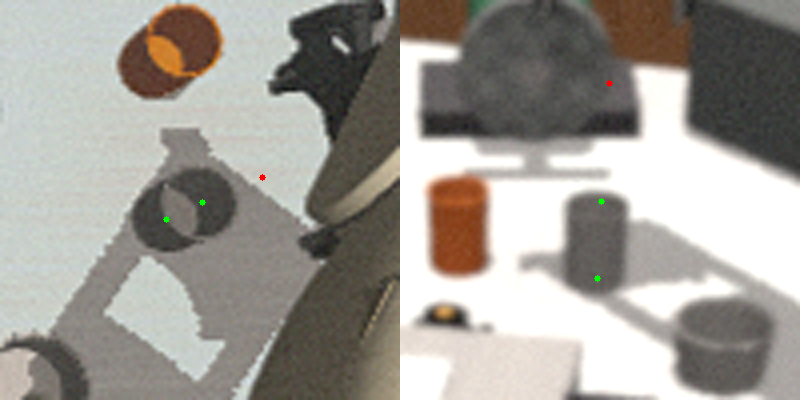

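The crop shows the cup where predicted (green dots on it), but the gripper isn't at the projected red dot. I'll look at the full side view.

View pics/side1.png

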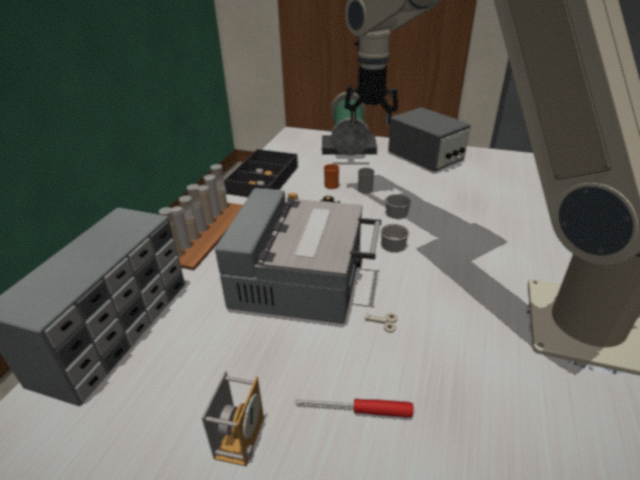

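```bash
python3 - <<'E'
from h import *
s=state();p=s["ee_pos"];R=np.array(s["tcp_rot"])
f=cv2.imread("pics/side1.png")[60:200,310:440];t=cv2.imread("pics/top1.png")[170:290,430:560]
def mk(n,g,o):
    g=cv2.resize(g,None,fx=3,fy=4 and 3,interpolation=cv2.INTER_CUBIC)
    for d in np.arange(0,.12,.02):
        v=((proj(n,p+[0,0,d])[0]-o)*3).astype(int);cv2.circle(g,tuple(v.tolist()),2,(0,0,255),-1)
    return cv2.convertScaleAbs(cv2.copyMakeBorder(g,0,420-g.shape[0],0,0,0),alpha=1.8)
cv2.imwrite("pics/c4.png",np.hstack([mk("side",f,[310,60]),mk("top",t,[430,170])]))
E
```

```text
(no output)
```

View pics/c4.png

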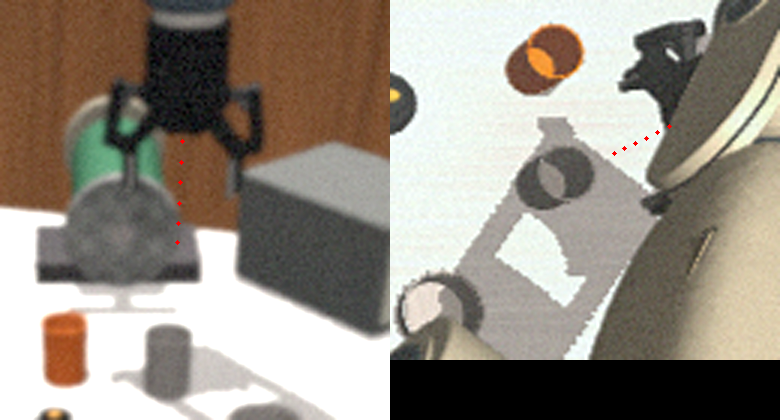

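The cup lines up laterally. The gripper, though, looks 20-40 mm higher than its stated TCP, and the open fingers account for only 13 mm of that. I'll go down with clearance around the cup and check the height.

Request:
{"api": "apply_moves", "payload": {"motion": [0.001,0.002,0.02,0,0,0,0.001,0.002,0.04,0,0,0,0.001,0.002,0.06,0,0,0,0.001,0.002,0.075,0,0,0,0.001,0.002,0.09,0,0,0,0.001,0.002,0.1,0,0,0,0.001,0.002,0.11,0,0,0,0.001,0.002,0.12,0,0,0,0.001,0.002,0.126,0,0,0,0.001,0.002,0.126,0,0,0,0.001,0.002,0.126,0,0,0]}}

```text
t: 3.2
ee_pos: [0.5643, -0.4273, 0.0354]
tcp_rot: [[-0.122, 0.992, 0.001], [0.992, 0.122, -0.0], [-0.0, 0.0, -1.0]]
force: [-0.5, -0.4, 0.4]
finger_gap: 0.999
```

```bash
python3 - <<'E'
from h import *
s=state();p=np.array(s["ee_pos"]);R=np.array(s["tcp_rot"]);print(p,s["force"])
f=grab_frame("side")["color"][:,:,::-1];cv2.imwrite("pics/side2.png",f)
u0=np.array([310,90]);g=cv2.resize(f[90:210,310:430],None,fx=5,fy=5,interpolation=cv2.INTER_CUBIC)
for d in(0,.013,.073):
  for e in (-.0425,.0425):
    v=((proj("side",p+R[:,1]*e+[0,0,d])[0]-u0)*5).astype(int);cv2.circle(g,tuple(v.tolist()),3,(0,0,255),-1)
cv2.imwrite("pics/c5.png",cv2.convertScaleAbs(g,alpha=1.8))
E
```

```text
[ 0.56433536 -0.42734946  0.03542558] [-0.52548963 -0.41522122  0.41468951]
```

View pics/c5.png

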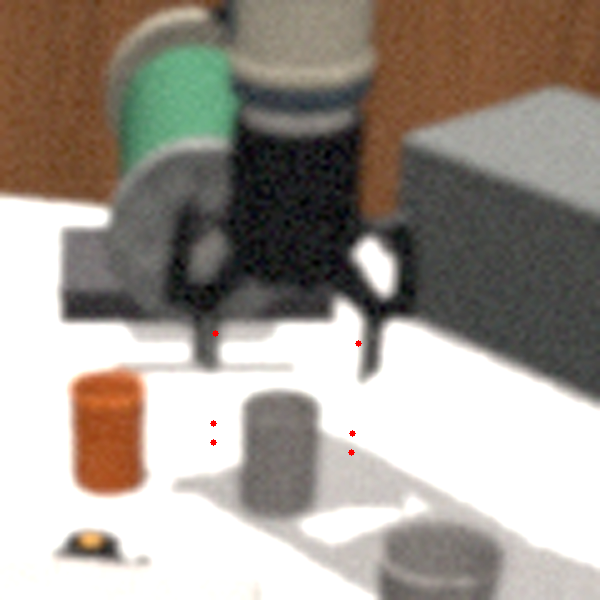

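The side view shows the tips at (205,368) and (368,380), about 35 mm above where the stated TCP puts them. I'll triangulate with both cameras' earlier frames to see which way the error goes.

```bash
python3 - <<'E'
from h import *
def tri(us,ut):
    Ps=[]
    for n in("side","top"):
        k,r,t=K(n);Ps.append(k@np.c_[cv2.Rodrigues(r)[0],t])
    X=cv2.triangulatePoints(*Ps,np.array(us,float).reshape(2,1),np.array(ut,float).reshape(2,1));X=(X[:3]/X[3]).ravel()
    return X,proj("side",X)-us,proj("top",X)-ut
T=lambda u,v:(430+(u-390)/3,170+v/3)
S=lambda u,v:(310+u/3,60+v/3)
p=np.array([.5611,-.429,.161]);y=np.array([.993,.121,0])
print("expected tips",p+y*.047+[0,0,.013],p-y*.047+[0,0,.013])
print(tri(S(130,200),T(625,83)));print(tri(S(235,195),T(645,205)))
print(tri(S(115,85),T(672,30)), tri(S(260,95),T(700,150)))
f=cv2.imread("pics/top1.png");g=grab_frame("top")["color"][:,:,::-1];cv2.imwrite("pics/top2.png",g)
o=[]
for im,pp in((f,p),(g,np.array([.5643,-.4273,.0354]))):
    c=cv2.resize(im[170:280,440:540],None,fx=4,fy=4,interpolation=cv2.INTER_CUBIC)
    for e in(-.047,.047):
        for d in(.013,.05):
            v=((proj("top",pp+y*e+[0,0,d])[0]-[440,170])*4).astype(int);cv2.circle(c,tuple(v.tolist()),3,(0,0,255),-1)
    o.append(c)
cv2.imwrite("pics/c6.png",cv2.convertScaleAbs(np.hstack(o),alpha=1.6))
E
```

```text
expected tips [ 0.607771 -0.423313  0.174   ] [ 0.514429 -0.434687  0.174   ]
(array([ 0.60915607, -0.42449222,  0.20124433]), array([[-0.11452288, -0.02273065]]), array([[0.02503976, 0.13360964]]))
(array([ 0.50956306, -0.42703079,  0.21549411]), array([[-0.44199264, -0.0774069 ]]), array([[0.07065752, 0.52050227]]))
(array([ 0.62071849, -0.41150695,  0.31333589]), array([[0.47731027, 0.09740278]]), array([[-0.12092469, -0.58392555]])) (array([ 0.51329303, -0.42573267,  0.3132828 ]), array([[-7.81230731, -1.75031703]]), array([[1.23552603, 9.65565777]]))
```

View pics/c6.png

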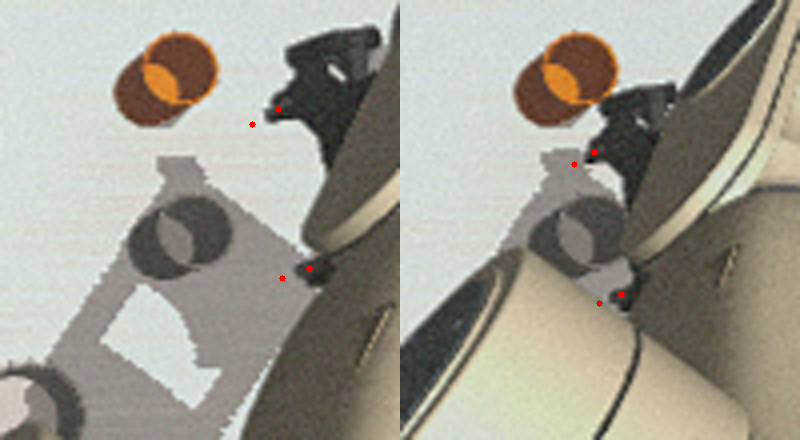

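Triangulation agrees with the stated tip position in x and y, but puts the tips 30-36 mm higher than stated. So the tool really ends about 33 mm short of its reported TCP. Even if I'm wrong, open fingers at reported z = -0.012 stay clear of the table. I'll go there and check force and tip rows numerically.

Request:
{"api": "apply_moves", "payload": {"motion": [0,-0.001,0.008,0,0,0,0,-0.001,0.016,0,0,0,0,-0.001,0.024,0,0,0,0,-0.001,0.03,0,0,0,0,-0.001,0.036,0,0,0,0,-0.001,0.042,0,0,0,0,-0.001,0.047,0,0,0,0,-0.001,0.047,0,0,0,0,-0.001,0.047,0,0,0]}}

```text
t: 4.42
ee_pos: [0.5632, -0.4274, -0.0118]
tcp_rot: [[-0.122, 0.992, 0.0], [0.992, 0.122, -0.0], [-0.0, 0.0, -1.0]]
force: [0.3, 0.9, -0.5]
finger_gap: 1.002
```

```bash
python3 - <<'E'
from h import *
s=state();p=np.array(s["ee_pos"]);R=np.array(s["tcp_rot"]);print(p,s["force"])
f=grab_frame("side")["color"][:,:,::-1];cv2.imwrite("pics/side3.png",f)
g=cv2.cvtColor(f,cv2.COLOR_BGR2GRAY)
for e in(-.047,.047):
    for d in(.013,.046): print(e,d,proj("side",p+R[:,1]*e+[0,0,d])[0].round(1))
u=proj("side",p-R[:,1]*.047+[0,0,.03])[0].astype(int)
print(u);print(g[u[1]-14:u[1]+14,u[0]-5:u[0]+9])
E
```

```text
[ 0.56318922 -0.42739175 -0.01182833] [ 0.3175861   0.93891716 -0.54709864]
-0.047 0.013 [381.4 190.5]
-0.047 0.046 [382.1 181.1]
0.047 0.013 [351.4 188.2]
0.047 0.046 [351.6 178.8]
[381 185]
[[181 185 184 178 162 124  80  50  50  86 132 169 181 182]
 [181 182 184 178 158 120  77  50  52  91 139 169 180 182]
 [181 181 184 175 151 114  75  50  51  96 142 172 178 180]
 [180 182 185 176 151 107  71  50  55 105 146 175 182 184]
 [172 177 178 176 149 112  69  53  63 108 149 172 180 184]
 [152 162 170 168 144 103  69  47  64 112 157 175 182 184]
 [126 137 151 153 137  95  65  51  79 124 163 179 184 185]
 [117 118 126 125 114  86  67  68  93 138 167 181 183 184]
 [110 113 115 111  99  80  73  90 122 153 174 182 187 184]
 [115 113 114 108  95  86  88 103 129 153 168 177 183 181]
 [114 112 114 112 102 100 100 108 122 138 150 169 177 183]
 [113 110 113 109 109 107 109 110 113 115 130 147 160 166]
 [111 112 114 112 110 113 112 109 109 115 116 126 131 139]
 [111 112 111 112 112 112 115 112 111 115 112 113 116 117]
 [111 109 113 112 113 110 111 111 112 111 112 112 111 114]
 [111 112 112 112 112 112 110 109 111 112 111 111 110 112]
 [113 111 112 108 110 114 113 111 114 111 110 110 111 111]
 [108 113 111 111 111 112 109 114 111 110 112 111 111 111]
 [111 114 110 109 110 111 111 109 113 111 111 112 110 113]
 [111 111 112 109 112 111 110 113 112 112 114 112 113 110]
 [115 117 114 115 115 114 116 121 122 130 123 113 113 112]
 [132 137 136 137 137 136 134 138 141 144 134 118 111 111]
 [159 164 164 163 162 161 161 156 149 142 128 114 110 110]
 [174 177 178 172 168 163 159 149 137 128 117 110 108 102]
 [175 173 163 160 152 138 131 126 117 112 110 105  97  93]
 [167 153 141 137 126 117 115 113 110 108 104  93  85  78]
 [149 130 115 110 112 109 109 109 107 107  98  83  77  73]
 [123 117 111 105 110 114 111 109 109 105  97  83  72  68]]
```

The tip row (180) matches a tip height of about 35 mm, and the force is zero, so the offset is confirmed. Grasping at this height suits the cup, so I'll close.

Request:
{"api": "apply_moves", "payload": {"motion": [0,0,0,0,0,0,0,0,0,0,0,0,0,0,0,0,0,0,0,0,0,0,0,0,0,0,0,0,0,0,0,0,0,0,0,0,0,0,0,0,0,0,0,0,0,0,0,0], "fingers": 255}}

```text
t: 5.48
ee_pos: [0.5634, -0.4275, -0.0114]
tcp_rot: [[-0.122, 0.992, 0.001], [0.992, 0.122, -0.0], [-0.0, 0.001, -1.0]]
force: [0.5, 0.8, 5.3]
finger_gap: 0.574
```

The gap of 0.574 is 48.8 mm, so the cup is held by its wall. Now I'll lift it and carry it above the rest.

Request:
{"api": "apply_moves", "payload": {"motion": [0,0,-0.01,0,0,0,0,0,-0.03,0,0,0,0,0,-0.055,0,0,0,0,0,-0.08,0,0,0,0.01,0.002,-0.09,0,0,0,0.03,0.006,-0.095,0,0,0,0.06,0.012,-0.095,0,0,0,0.09,0.018,-0.095,0,0,0,0.12,0.024,-0.095,0,0,0,0.15,0.03,-0.095,0,0,0,0.18,0.036,-0.095,0,0,0,0.21,0.043,-0.095,0,0,0,0.232,0.047,-0.095,0,0,0,0.248,0.05,-0.095,0,0,0,0.258,0.052,-0.095,0,0,0,0.263,0.053,-0.095,0,0,0,0.263,0.053,-0.095,0,0,0,0.263,0.053,-0.095,0,0,0]}}

```text
t: 7.72
ee_pos: [0.5835, -0.1604, 0.083]
tcp_rot: [[-0.122, 0.993, 0.0], [0.993, 0.122, -0.0], [-0.0, 0.0, -1.0]]
force: [0.4, 1.0, -1.7]
finger_gap: 0.573
```

```bash
python3 - <<'E'
from h import *
s=state();p=np.array(s["ee_pos"]);R=np.array(s["tcp_rot"]);print(p,s["force"])
o=[]
a=np.arange(0,2*np.pi,.05);q=[.5845,-.1602];foot=p[2]+.0115;c0=p[:2]
for n,w in(("side",(-55,-60)),("top",(-45,-55))):
    f=grab_frame(n)["color"][:,:,::-1];cv2.imwrite(f"pics/{n}4.png",f)
    u0=(proj(n,[*q,.08])[0]+w).astype(int);g=cv2.resize(f[u0[1]:u0[1]+120,u0[0]:u0[0]+100],None,fx=4,fy=4,interpolation=cv2.INTER_CUBIC)
    g=cv2.convertScaleAbs(g,alpha=1.7)
    for rr,z in((.0235,foot),(.0255,foot+.066)):
        for v in proj(n,np.c_[c0[0]+rr*np.cos(a),c0[1]+rr*np.sin(a),z+0*a]):cv2.circle(g,tuple(((v-u0)*4+1.5).astype(int).tolist()),0,(0,255,0),-1)
    y=np.array([.9923,.124]);x=np.array([-.124,.9923])
    for i,j in((-.015,-.023),(.015,-.023),(.015,.023),(-.015,.023)):
        P=np.array(q)+y*i+x*j
        v=((proj(n,[*P,.04])[0]-u0)*4+1.5).astype(int);cv2.circle(g,tuple(v.tolist()),2,(0,0,255),-1)
    o.append(g)
cv2.imwrite("pics/c7.png",np.hstack(o))
E
```

```text
[ 0.58349345 -0.16036107  0.08302434] [ 0.42205289  1.00260462 -1.69943084]
```

View pics/c7.png

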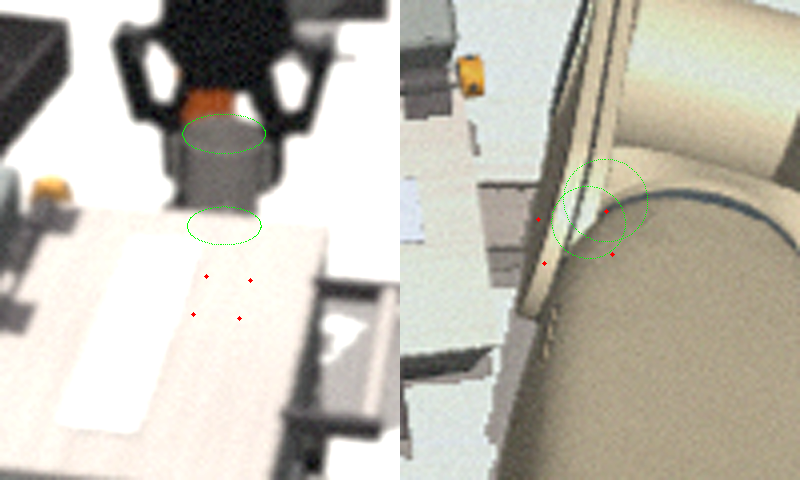

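The side view shows the held cup matching the predicted rim ring at (222,133), right above the rest. I'll lower it now.

Request:
{"api": "apply_moves", "payload": {"motion": [0,0.001,0.008,0,0,0,0,0.001,0.016,0,0,0,0,0.001,0.024,0,0,0,0,0.001,0.032,0,0,0,0,0.001,0.038,0,0,0,0,0.001,0.043,0,0,0,0,0.001,0.047,0,0,0,0,0.001,0.05,0,0,0,0,0.001,0.052,0,0,0,0,0.001,0.0525,0,0,0,0,0.001,0.0525,0,0,0]}}

```text
t: 9.2
ee_pos: [0.5845, -0.1597, 0.0306]
tcp_rot: [[-0.122, 0.992, 0.0], [0.992, 0.122, -0.0], [-0.0, 0.0, -1.0]]
force: [-0.9, 0.3, -1.8]
finger_gap: 0.577
```

Request:
{"api": "apply_moves", "payload": {"motion": [0,0,0.0008,0,0,0,0,0,0.0015,0,0,0,0,0,0.002,0,0,0,0,0,0.002,0,0,0]}}

```text
t: 9.7
ee_pos: [0.5845, -0.1596, 0.0285]
tcp_rot: [[-0.122, 0.992, -0.0], [0.992, 0.122, 0.0], [0.0, -0.0, -1.0]]
force: [0.2, 0.5, -1.2]
finger_gap: 0.577
```

Request:
{"api": "apply_moves", "payload": {"motion": [0,0,0.0005,0,0,0,0,0,0.001,0,0,0,0,0,0.0015,0,0,0,0,0,0.0015,0,0,0]}}

```text
t: 10.2
ee_pos: [0.5846, -0.1597, 0.0283]
tcp_rot: [[-0.122, 0.992, 0.0], [0.992, 0.122, -0.0], [-0.0, 0.0, -1.0]]
force: [-4.4, 1.5, 10.6]
finger_gap: 0.58
```

Contact came at exactly the expected height. I'll relieve the press and release.

Request:
{"api": "apply_moves", "payload": {"motion": [0,0,-0.0012,0,0,0,0,0,-0.0012,0,0,0]}}

```text
t: 10.45
ee_pos: [0.5847, -0.1597, 0.0284]
tcp_rot: [[-0.122, 0.992, 0.0], [0.992, 0.122, -0.0], [-0.0, 0.0, -1.0]]
force: [-1.2, 0.1, 2.2]
finger_gap: 0.577
```

Request:
{"api": "apply_moves", "payload": {"motion": [0,0,0,0,0,0,0,0,0,0,0,0,0,0,0,0,0,0,0,0,0,0,0,0,0,0,0,0,0,0,0,0,0,0,0,0,0,0,-0.01,0,0,0,0,0,-0.025,0,0,0,0,0,-0.045,0,0,0,0,0,-0.07,0,0,0,0,0,-0.1,0,0,0,0,0,-0.13,0,0,0,0,0,-0.16,0,0,0,0,0,-0.18,0,0,0,0,0,-0.18,0,0,0], "fingers": 0}}

```text
t: 12.32
ee_pos: [0.5858, -0.16, 0.2114]
tcp_rot: [[-0.122, 0.992, 0.005], [0.992, 0.122, -0.001], [-0.002, 0.005, -1.0]]
force: [-0.1, 0.8, 0.2]
finger_gap: 1.002
```

Released and clear. Next I'll move above the bar with the jaws at about 30 mm, because fully open fingers would land on the lid edge.

Request:
{"api": "apply_moves", "payload": {"motion": [0.02,-0.012,0,0,0,0,0.05,-0.03,0,0,0,0,0.08,-0.049,0,0,0,0,0.11,-0.067,0,0,0,0,0.14,-0.085,0,0,0,0,0.165,-0.1,0,0,0,0,0.185,-0.112,0,0,0,0,0.2,-0.121,0,0,0,0,0.2,-0.121,0,0,0,0,0.2,-0.121,0,0,0,0], "fingers": 165}}

```text
t: 13.58
ee_pos: [0.4404, 0.0238, 0.2083]
tcp_rot: [[-0.123, 0.992, 0.001], [0.992, 0.123, -0.0], [-0.0, 0.0, -1.0]]
force: [0.3, -0.1, -0.1]
finger_gap: 0.353
```

```bash
python3 - <<'E'
from h import *
s=state();p=np.array(s["ee_pos"]);R=np.array(s["tcp_rot"]);print(p,s["finger_gap"])
o=[];y=R[:,1];x=R[:,0];a=np.arange(0,2*np.pi,.05);q=[.5845,-.1602]
for n in("side","top"):
    f=grab_frame(n)["color"][:,:,::-1];cv2.imwrite(f"pics/{n}5.png",f)
    u0=np.array([300,145]) if n=="side" else np.array([275,185])
    g=cv2.resize(f[u0[1]:u0[1]+150,u0[0]:u0[0]+(90 if n=="side" else 130)],None,fx=3.6,fy=4-.4,interpolation=cv2.INTER_CUBIC)
    g=cv2.convertScaleAbs(g,alpha=1.6)
    D=lambda P,c:[cv2.circle(g,tuple(((v-u0)*3.6+1.3).astype(int).tolist()),1,c,-1) for v in proj(n,P)]
    D([p+[0,0,.04]+e*y for e in(-.02,.02)],(0,0,255))
    b=np.array([.441,.0235,.145]);D([b+x*e for e in(-.06,-.03,0,.03,.06)],(255,0,255))
    for rr,z in((.0235,.04),(.0255,.106)):D(np.c_[q[0]+rr*np.cos(a),q[1]+rr*np.sin(a),z+0*a],(0,255,0))
    o.append(g)
cv2.imwrite("pics/c8.png",np.hstack(o))
E
```

```text
[0.44043384 0.02377187 0.20828387] 0.3533917814453897
```

View pics/c8.png

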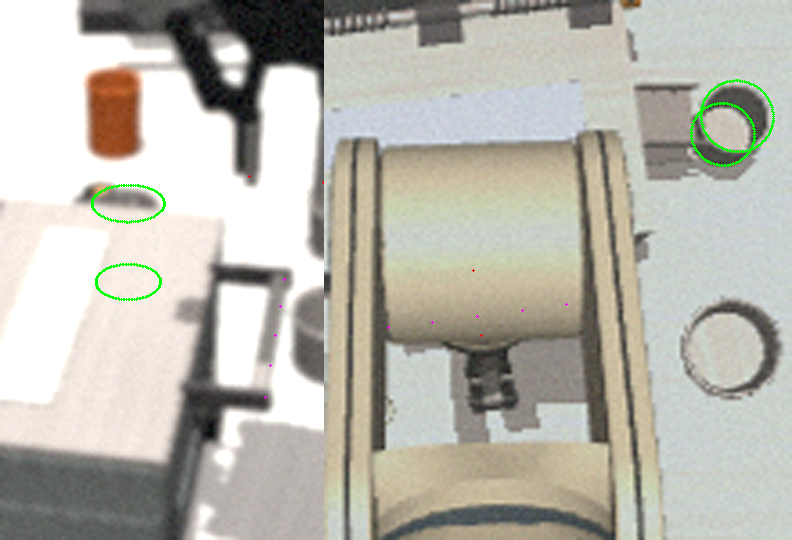

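The top view shows the cup standing on the rest: its rim at (733,118) matches the prediction, and the chute is beside it. The lid bar in the side view lies about 2-3 mm further in +x than my fit. The red dot marks the finger tip and agrees with the picture. I'll lower over the bar with +2 mm of correction.

Request:
{"api": "apply_moves", "payload": {"motion": [0,0.002,0.012,0,0,0,0,0.002,0.025,0,0,0,0,0.002,0.037,0,0,0,0,0.002,0.048,0,0,0,0,0.002,0.058,0,0,0,0,0.002,0.068,0,0,0,0,0.002,0.078,0,0,0,0,0.002,0.088,0,0,0,0,0.002,0.098,0,0,0,0,0.002,0.107,0,0,0,0,0.002,0.114,0,0,0,0,0.002,0.118,0,0,0,0,0.002,0.118,0,0,0,0,0.002,0.118,0,0,0]}}

```text
t: 15.42
ee_pos: [0.4421, 0.0243, 0.0904]
tcp_rot: [[-0.122, 0.992, 0.0], [0.992, 0.122, 0.0], [-0.0, 0.0, -1.0]]
force: [-0.5, 0.1, -0.2]
finger_gap: 0.354
```

No contact on the way down. Closing on the bar.

Request:
{"api": "apply_moves", "payload": {"motion": [0,0,0,0,0,0,0,0,0,0,0,0,0,0,0,0,0,0,0,0,0,0,0,0,0,0,0,0,0,0,0,0,0,0,0,0], "fingers": 255}}

```text
t: 16.18
ee_pos: [0.4442, 0.0245, 0.091]
tcp_rot: [[-0.122, 0.992, 0.004], [0.993, 0.122, 0.0], [-0.0, 0.004, -1.0]]
force: [5.3, 2.4, -2.0]
finger_gap: 0.104
```

It holds the bar, since the gripper was pulled 2 mm in +x onto it. Now I'll lift along the arc, first to about 0.6 rad.

Request:
{"api": "apply_moves", "payload": {"motion": [0,0.002,-0.002,0,0,0,0,0.002,-0.01,0,0,0,0,0.003,-0.021,0,0,0,0,0.0044,-0.0314,0,0,0,0,0.0062,-0.0417,0,0,0,0,0.0085,-0.052,0,0,0,0,0.0114,-0.0621,0,0,0,0,0.0147,-0.072,0,0,0,0,0.0186,-0.0818,0,0,0,0,0.0229,-0.0913,0,0,0,0,0.0277,-0.1007,0,0,0,0,0.033,-0.1098,0,0,0,0,0.0387,-0.1186,0,0,0,0,0.0387,-0.1186,0,0,0,0,0.0387,-0.1186,0,0,0]}}

```text
t: 18.05
ee_pos: [0.478, 0.0286, 0.2088]
tcp_rot: [[-0.123, 0.992, -0.005], [0.992, 0.123, -0.001], [-0.0, -0.005, -1.0]]
force: [-7.3, -4.0, 4.5]
finger_gap: 0.097
```

```bash
python3 - <<'E'
from h import *
s=state();p=np.array(s["ee_pos"]);print(s["t"],p,s["force"],s["moment"])
d=p-np.array([.4442,.0245,.091]);m=d[:2]@[.9926,.1219]
print(m,d[2],"perp",d[:2]@[-.1219,.9926],"angle",np.arctan2(d[2],.21-m),"R",np.hypot(d[2],.21-m))
a=np.arange(0,2*np.pi,.05);q=[.5845,-.1602]
f=grab_frame("side")["color"][:,:,::-1];cv2.imwrite("pics/side6.png",f)
cv2.imwrite("pics/top6.png",grab_frame("top")["color"][:,:,::-1])
E
```

```text
18.05 [0.47801422 0.02856267 0.20884708] [-7.29215246 -4.00197534  4.5075069 ] [-0.78733923  1.59511073 -0.06192633]
0.03405923146988063 0.11784707850924975 perp -8.934202214749742e-05 angle 0.590176356092081 R 0.21176186612356418
```

The path is slightly inside the arc, with about 8 N radial. I'll trim 2 mm outward and continue to about 0.8 rad.

Request:
{"api": "apply_moves", "payload": {"motion": [0,-0.002,0,0,0,0,0,0.001,-0.0043,0,0,0,0,0.0041,-0.0085,0,0,0,0,0.0074,-0.0126,0,0,0,0,0.0107,-0.0167,0,0,0,0,0.0141,-0.0206,0,0,0,0,0.0176,-0.0245,0,0,0,0,0.0213,-0.0283,0,0,0,0,0.025,-0.032,0,0,0,0,0.025,-0.032,0,0,0,0,0.025,-0.032,0,0,0]}}

```text
t: 19.52
ee_pos: [0.5039, 0.0316, 0.242]
tcp_rot: [[-0.123, 0.992, -0.003], [0.992, 0.123, -0.001], [-0.001, -0.003, -1.0]]
force: [-10.1, -5.7, 11.0]
finger_gap: 0.105
```

```bash
python3 - <<'E'
from h import *
s=state();p=np.array(s["ee_pos"]);print(s["t"],p,s["force"],s["moment"])
d=p-np.array([.4442,.0245,.091]);m=d[:2]@[.9926,.1219]
print("angle",np.arctan2(d[2],.21-m),"R",np.hypot(d[2],.21-m))
a=np.arange(0,2*np.pi,.05);q=[.5845,-.1602]
o=[]
for n,u0,w,h in(("side",(215,80),190,180),("top",(240,140),180,180)):
    f=grab_frame(n)["color"][:,:,::-1];cv2.imwrite(f"pics/{n}7.png",f)
    u0=np.array(u0);k=2.1
    g=cv2.convertScaleAbs(cv2.resize(f[u0[1]:u0[1]+h,u0[0]:u0[0]+w],None,fx=k,fy=k,interpolation=cv2.INTER_CUBIC),alpha=1.5)
    for an,c in((.7,(255,0,0)),(.8,(0,0,255)),(.9,(0,200,0))):
        # hinge from bar fit
        hx=np.array([.4442+.21*.9926,.0245+.21*.1219]);
        for e in(-.055,.055):
            b=hx-.21*np.cos(an)*np.array([.9926,.1219])+e*np.array([-.1219,.9926])
            v=((proj(n,[*b,.145+.21*np.sin(an)])[0]-u0)*k).astype(int);cv2.circle(g,tuple(v.tolist()),2,c,-1)
    o.append(g)
cv2.imwrite("pics/c9.png",np.hstack(o))
E
```

```text
19.525 [0.50391143 0.0316293  0.2420402 ] [-10.07756803  -5.69323056  11.00014463] [-0.80863913  1.75804223 -0.04333592]
angle 0.7893157898096068 R 0.2127711744143599
```

View pics/c9.png

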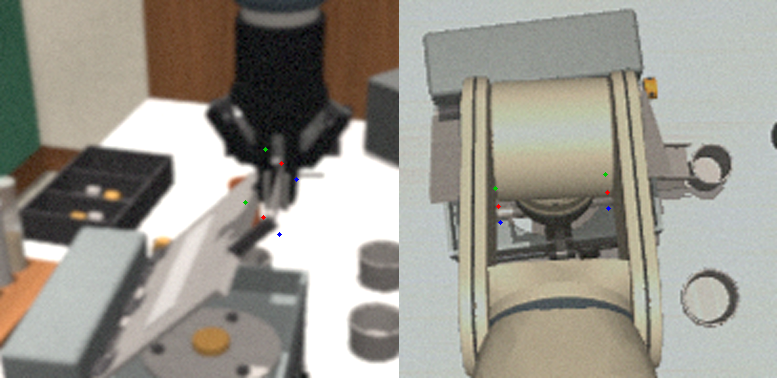

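The lid is open at about 0.75-0.8 rad: near lug end at (272,225), between the red 0.8 and blue 0.7 marks. The cup still stands beside the chute at (712,168). Radial push is still about 15 N, so I'll trim 4 mm outward while going past the balance point, to about 1.05 nominal.

Request:
{"api": "apply_moves", "payload": {"motion": [0,-0.0014,-0.0015,0,0,0,0,-0.0028,-0.0029,0,0,0,0,0.001,-0.0066,0,0,0,0,0.0051,-0.0102,0,0,0,0,0.0092,-0.0136,0,0,0,0,0.0133,-0.017,0,0,0,0,0.0175,-0.0203,0,0,0,0,0.0218,-0.0235,0,0,0,0,0.0262,-0.0265,0,0,0,0,0.0306,-0.0295,0,0,0,0,0.0352,-0.0324,0,0,0,0,0.0398,-0.0351,0,0,0,0,0.0398,-0.0351,0,0,0,0,0.0398,-0.0351,0,0,0]}}

```text
t: 21.38
ee_pos: [0.5459, 0.0366, 0.2766]
tcp_rot: [[-0.122, 0.992, 0.003], [0.992, 0.122, -0.001], [-0.001, 0.003, -1.0]]
force: [2.4, -4.4, -2.1]
finger_gap: 0.096
```

```bash
python3 - <<'E'
from h import *
s=state();p=np.array(s["ee_pos"]);F=np.array(s["force"]);print(s["t"],p,F,s["finger_gap"])
d=p-np.array([.4442,.0245,.091]);m=d[:2]@[.9926,.1219];a=np.arctan2(d[2],.21-m)
fx=F[:2]@[.9926,.1219]
print("angle",a,"R",np.hypot(d[2],.21-m),"rad",-fx*np.cos(a)+F[2]*np.sin(a),"tan",fx*np.sin(a)+F[2]*np.cos(a))
for n in("side","top"):cv2.imwrite(f"pics/{n}8.png",grab_frame(n)["color"][:,:,::-1])
E
```

```text
21.375 [0.54589768 0.03661401 0.27655187] [ 2.39074933 -4.43641465 -2.09305779] 0.096350871307616
angle 1.0453815149567522 R 0.21448207559249496 rad -2.7297472569108363 tan 0.5352973767127884
```

The tangential force is now +0.5 N, so the springs are pushing up. I'll check the lid angle from the images by warping the shut-lid texture about the hinge axis and correlating.

```bash
cat > ang.py <<'E'
from h import *
import sys
X=np.array([.9926,.1219]);Y=np.array([-.1219,.9926]);H=np.array([.4442,.0245])+.21*X
u,v=np.meshgrid(np.arange(.03,.165,.002),np.arange(-.10,.115,.002));u=u.ravel();v=v.ravel()
def smp(n,im,a,off=.004):
    r=u*np.cos(a)-off*np.sin(a);z=.145+u*np.sin(a)+off*np.cos(a)
    xy=H-r[:,None]*X+v[:,None]*Y
    q=proj(n,np.c_[xy,z]).astype(np.float32)
    return cv2.remap(im,q[:,:1],q[:,1:],cv2.INTER_LINEAR).ravel().astype(float)
def run(i):
    n="side";g=lambda k:cv2.GaussianBlur(cv2.cvtColor(cv2.imread(f"pics/{n}{k}.png"),cv2.COLOR_BGR2GRAY),(0,0),.7)
    r=smp(n,g(0),0.);im=g(i);A=np.arange(.4,1.3,.01);c=[np.corrcoef(r,smp(n,im,a))[0,1] for a in A]
    j=int(np.argmax(c));print(i,"lid angle",A[j].round(2),"corr",round(c[j],3),[round(c[k],2) for k in range(max(0,j-6),j+7,2)])
for i in sys.argv[1:]:run(i)
E
python3 ang.py 6 7 8
```

```text
6 lid angle 0.58 corr 0.882 [np.float64(0.69), np.float64(0.78), np.float64(0.86), np.float64(0.88), np.float64(0.84), np.float64(0.77), np.float64(0.68)]
7 lid angle 0.78 corr 0.841 [np.float64(0.6), np.float64(0.69), np.float64(0.79), np.float64(0.84), np.float64(0.79), np.float64(0.64), np.float64(0.43)]
8 lid angle 1.02 corr 0.517 [np.float64(0.11), np.float64(0.26), np.float64(0.42), np.float64(0.52), np.float64(0.36), np.float64(0.06), np.float64(-0.07)]
```

Images give 0.58, 0.78 and now 1.02 rad, so the lid is past balance and held. I'll ease it back to about 0.82.

Request:
{"api": "apply_moves", "payload": {"motion": [0,-0.0027,0.0016,0,0,0,0,-0.0055,0.0033,0,0,0,0,-0.0082,0.005,0,0,0,0,-0.0109,0.0067,0,0,0,0,-0.0136,0.0085,0,0,0,0,-0.0162,0.0103,0,0,0,0,-0.0188,0.0122,0,0,0,0,-0.0214,0.0141,0,0,0,0,-0.024,0.016,0,0,0,0,-0.0265,0.018,0,0,0,0,-0.029,0.02,0,0,0,0,-0.0315,0.022,0,0,0,0,-0.0335,0.0237,0,0,0,0,-0.035,0.025,0,0,0,0,-0.0363,0.0263,0,0,0,0,-0.0363,0.0263,0,0,0,0,-0.0363,0.0263,0,0,0,0,-0.0363,0.0263,0,0,0]}}

```text
t: 23.72
ee_pos: [0.5103, 0.0325, 0.2504]
tcp_rot: [[-0.122, 0.992, 0.004], [0.992, 0.122, -0.0], [-0.001, 0.004, -1.0]]
force: [3.2, -4.0, -3.5]
finger_gap: 0.099
```

```bash
python3 - <<'E'
from h import *
s=state();p=np.array(s["ee_pos"]);F=np.array(s["force"]);print(s["t"],p,F,s["finger_gap"],np.abs(s["qd"]).max())
d=p-np.array([.4442,.0245,.091]);m=d[:2]@[.9926,.1219];print("kin angle",np.arctan2(d[2],.21-m))
for n in("side","top"):cv2.imwrite(f"pics/{n}9.png",grab_frame(n)["color"][:,:,::-1])
# cup unchanged since release? compare cup/bystander regions of top5 and top9
a,b=[cv2.imread(f"pics/top{k}.png")[195:310,445:500] for k in(5,9)]
for nm,(x0,y0,x1,y1) in dict(cup=(463,200,495,240),lowA=(462,262,495,300)).items():
    A,B=[np.float32(cv2.cvtColor(cv2.imread(f"pics/top{k}.png")[y0:y1,x0:x1],cv2.COLOR_BGR2GRAY)) for k in(5,9)]
    print(nm,cv2.phaseCorrelate(A,B),np.abs(A-B).mean())
E
python3 ang.py 9
```

```text
23.725 [0.51032115 0.03245121 0.25036632] [ 3.23161516 -4.01202255 -3.46134926] 0.0987617292497529 0.0017269359663201426
kin angle 0.8380880060215331
cup ((0.1373968451619927, 0.105637120311048), 1.007841531559825) 2.0625
lowA ((-0.008779495717252672, -0.01624835375827871), 1.029094225830502) 2.0797448
9 lid angle 0.82 corr 0.815 [np.float64(0.58), np.float64(0.66), np.float64(0.75), np.float64(0.81), np.float64(0.75), np.float64(0.55), np.float64(0.31)]
```

```bash
python3 - <<'E'
from h import *
A,B=[np.float32(cv2.cvtColor(cv2.imread(f"pics/top{k}.png")[198:238,374:408],cv2.COLOR_BGR2GRAY)) for k in(5,9)]
print("cup",cv2.phaseCorrelate(A,B),np.abs(A-B).mean())
print(job_done()); s=state();print(s["t"],s["ee_pos"],s["finger_gap"])
E
```

```text
cup ((0.0039958018519250516, 0.02209717108093301), 1.0041691436535782) 2.1441176
the job is handed in; nothing more can be done
None
the job is handed in; nothing more can be done
```

The cup is standing upright on the rest, and the gripper is holding the lid by its bar at about 0.82 rad, roughly 5 degrees below the balance point. I handed the job in at about 24 s of the 64 s allowed.

- **Cup:** I set it down at the position fitted from the images and felt contact at the expected height. It had not moved between release and the last frame. In the top view its rim showed up to about 3 mm from the prediction, toward the machine. I did not measure its centring on the pad more closely than that.
- **Lid:** I raised it to 1.02 rad by image (1.045 from the arm's position), where the springs pushed up by about 0.5 N, then eased it back. The last check gave 0.82 rad by image and 0.838 from the arm's position, with the bar still gripped and the arm still.
- **Disagreements:**
    - The fingertips appeared about 33 mm higher than the reported TCP in both cameras. I corrected all heights for this, and the contact heights agreed.
    - The lift pushed about 16 N toward the hinge at one point, before I trimmed the path. The bar may have slipped up to about 4 mm in the pads.
    - The gripper opening on the bar read slightly low, about 8.5 mm for an 11 mm bar.
- **Other objects:** I touched nothing else that I know of. I compared only a few patches of the top view before and after, and they were unchanged.

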